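# Re-pin the grinding stone's catch tray

### The arm

A 6-joint arm with a two-finger parallel gripper is mounted at the origin on the work surface. World frame = base frame: x ahead of the robot, y to its left, z up, the work surface at z = 0. Lengths are in mm, angles in rad, forces in N, time in s.
With the tool pointing down it reaches from about 300 to 775 mm from the base axis. Payload 14.6 kg.
Tool frame: the origin (TCP) lies on the front face of the gripper's body, between the roots of the fingers; the fingertips stand 97 mm ahead of it and the grasp point (between the pads) lies 78 mm ahead of it; z points along the fingers, y is the line along which they close (so a half turn about z gives the same grasp; the last joint's range is limited). The gripper opens to 94 mm and grips with 3 to 60 N. Pads are 16 mm wide; open, the fingers measure 119 mm over their backs; the gripper's body (75 mm by 177 mm) begins 78 mm behind the grasp point.
Start: joints at [-1.238, 0.3, 1.521, -0, 1.321, -0.067], TCP at [214.071, -506.62, 302.646] pointing down, gripper open.
Joint ranges: [-3.03, 3.03], [-0.79, 2.21], [0.23, 2.52], [-1.04, 4.18], [0, 3.07], [-2.55, 2.55]. Speed limits (rad/s): [2.22, 2.22, 2.57, 3.14, 3.14, 3.14].

### API

Orientations are given as [roll, pitch, yaw] about the fixed x, y, z axes, in that order (R = Rz(yaw) Ry(pitch) Rx(roll)).
In Python, from cell import * gives the robot as it stands.
- The arm moves only by the tool carry_out, never from a script. Its arguments are lists of equal length, an entry for each row: "slide": the shift along the world's x, y, z scaled (see below), a list of three; "dr": the turn, a rotation vector about the world's x, y, z scaled (see below), a list of three; "gripper": the opening in per cent of the stroke, from 0 (shut) to 100 (fully open). A call has 1 to 10 rows; each row is the pose to reach, as a shift and turn from the pose commanded when the call began, turning the shorter way round; what a row does not reach only later rows make up. The controller multiplies each number of a shift by 0.25 m and each number of a turn by 360 degrees. A row lasts 1/12 s, in which the tool goes at most 41.7 mm and 7.16 degrees, less where a joint would pass 70% of its speed; a pose out of reach is approached as far as the arm can. A call with a number of a shift or a turn outside -1 to 1 is refused whole. A call with a gripper value outside its range is refused whole. The fingers move at their own pace and stop on an object; "newtons" is the grip in N (left out, the last holds). Time passes only in rows, so rows that repeat a pose let the fingers close. It gives the time, the measured TCP pose, the force, the opening and the grip force at its end, in the units of the state.
- read_state(): the state, without advancing time (a new reading comes with each control period).
- camera(name): name is "scene" or "top" or "wrist"; returns the picture (420x560x3 uint8, red, green, blue); there is no depth.
- camera_model(name): a dict with "vfov" (degrees; the focal length in pixels is half the picture's height over the tangent of half this angle, whatever the lens; pixels are square), "cx", "cy" (the principal point, pixels), "k1" (the pictures are not rectified: a ray, as slopes to the right and down, at radius r is drawn at 1 + k1 r^2 times it, then the intrinsics apply), "R" (3x3) and "t" (3): a world point X has camera coordinates R X + t. Camera axes: x right, y down, z forward; pixel columns grow to the right and rows downward; lengths in mm; the calibration is good to about 2 mm. A picture is of the moment at which its call begins: read the wrist's pose just before it. camera_model takes no time and is no camera call; for the wrist camera it gives the pose at the moment of the call.
- sign_off(): hands the job in; it is judged then, once.
The state is a dict: "clock": time; "joints": joint angles; "qd": joint speeds; "effort": joint torques, N m; "eef_pos": TCP position; "eef_rot": TCP orientation; "wrist_force": force on the tool from outside, world axes, zero at the start; "moment": the same for the moment, N m; "finger_gap": finger opening in mm; "finger_force": force on a finger pad.
Only numpy, scipy, OpenCV 4.12 (cv2) and the standard library are available. Lean on these libraries where they do the work, as an engineer would, in place of code of your own. Each camera call takes 0.05 s, during which the arm holds its last target. There are 200 camera calls.

### The job

The catch tray beside the grinding stone is parked at the far end of its rail from the stone. Slide its red safety tab fully back, pull the yellow-headed lock pin up out of the rail, slide the tray along until it sits over the green-ringed hole, and push the pin down through tray and rail until it snaps fully home, then let go. Leave the other things on the counter where they are.

Things in the scene. Friction and masses are not known exactly. Their poses are not given: they have to be found in the camera images.
- rail: Fixed aluminium rail on the counter, 60 x 210 x 22 mm high. Origin: centre of its underside (z = 0). Its y axis runs along the rail towards the grinding stone, -x points to the robot's side, z up. Three 16 mm through holes on its centre line at y = -50 mm (where the tray is parked), 0 and +45 mm.
- tray (a joint): Travel in m of the catch tray and its blue slide block along the rail's +y: 0 = parked, bore over the hole at y = -50 mm; 0.050 = over the hole at y = 0; 0.095 = over that at y = +45 mm; stops at 0.105. About 2.5 N of rubbing when the pin is out of the rail; stays where it is left. It can be dragged by the pin while that still stands in the bore, or by pushing the block.
- tray_bore (a point): Mouth of the 15.5 mm vertical bore at the centre of the blue block's top face, 50 mm above the counter. The block is 60 x 60 x 28 mm and slides on the rail; an open steel tray 110 x 80 x 28 mm is fixed to its +x side. Axes as the rail's.
- tab (a joint): Travel in m of the red safety tab, carried on the blue block, along the rail's -x (towards the robot's side): 0 = locked, 0.028 = fully back. About 1.2 N of friction; stays where it is left. Below about 0.018 its fork lies over the pin's collar and the pin cannot be lifted.
- tab_lug (a point): Centre of the red tab's upright lug: 14 mm (rail's x) x 12 mm (rail's y) x 34 mm high, from 60 to 94 mm above the counter; this point is 77 mm up. The fork's plate, 28 mm wide along y, tops out at 61 mm under and beside the lug. With the tab locked the lug stands 37 mm from the pin's axis on the rail's -x side. Axes as the rail's.
- pin_knob (a point): Centre of the lock pin's round yellow knob, 24 mm diameter, 32 mm high; 82 mm above the counter when home (knob from 66 to 98 mm). Below it a 12 mm neck 11 mm long, a 28 mm collar 5 mm thick that lies on the block when home, and a 14 mm shank 46 mm long with a tapered tip. z axis up along the pin.
- pin_tip (a point): Centre of the pin's bottom tip, 78 mm below the knob's centre; 4 mm above the counter when home, the rail's top being at 22 mm.
- green_hole (a point): Centre of the green-ringed hole (ring 29 mm across) at the rail's top face, 22 mm above the counter: the hole to use. It is either of the holes at y = 0 or y = +45 mm. Axes as the rail's.
- orange_hole (a point): The same point of the orange-ringed hole, not to be used.
- stone: Fixed grey granite grinding slab, 320 x 180 x 60 mm high, with a 70 mm thick, 250 mm long stone roller lying on it (130 mm high in all). Origin: centre of the slab's underside. It lies beyond the rail's +y end.
- tumbler: Steel tumbler, 72 mm across, 100 mm high, loose. Origin: centre of its underside.
- cup: Brown ceramic cup, 76 mm across without its handle, 75 mm high, loose. Origin: centre of its underside. It stands beyond the rail's -y end.
- scoop: Purple plastic scoop, 160 mm long, 26 mm high, lying loose on the slab. Origin: underside, near the bowl.
- tongs: Bamboo tongs, 210 mm long, 12 mm high, lying loose on the counter. Origin: middle of the underside.
- pin: The whole loose steel pin, 0.08 to 0.16 kg, origin at its bottom tip. Two spring balls in the bore snap into a groove in its shank when it is home: about 10 N pulls it out, some 3 N pushes it home (about 9 N to start it in the bore from outside); in between they only rub, and a pin let go sinks slowly. Pulled up 18 mm the tip is clear of the rail; at 25 mm it still stands 21 mm deep in the block's bore.
Mind the look-alikes: they are no part of the job. Of the things like the pin, leave any that is black, brown or turquoise; of the rest the smaller one is meant.

How it is judged:
By the outcome, as a careful person would: the job done as asked, in the order asked, and still so for the second after the job is handed in, with the robot touching nothing.
It also fails if it takes over 48 s, if anything falls off the work surface, if the arm or the gripper's body presses on something with over 40 N, if the wrist force passes 120 N, or if a joint passes its speed limit or range.

## Working session

There is one attempt and no reset: what is moved stays moved. The work goes in short steps, Python scripts to look and compute and a tool call to move; the robot and the scene stay as the last step left them, time stands still between calls to the robot, and variables do not carry over. Pictures are saved under pics/ and viewed, at most 10 in all, crops included, and the job is handed in when it is done.

Besides the shell and the picture viewer there is one more tool, called after "Call:" in YAML: its name, and indented under it one key for each argument. carry_out: Moves the arm, as the interface text tells. Its arguments: {"type":"object","properties":{"slide":{"type":"array","items":{"type":"array","items":{"type":"number","minimum":-1,"maximum":1}}},"dr":{"type":"array","items":{"type":"array","items":{"type":"number","minimum":-1,"maximum":1}}},"gripper":{"type":"array","items":{"type":"number"}},"newtons":{"type":"number"}},"required":["slide","dr","gripper"]}

```bash
mkdir -p pics; ls; python3 - <<'E'
from cell import *
import cv2,numpy as np
s=read_state();print(s['clock'],s['eef_pos'],s['eef_rot'],s['finger_gap'])
for n in ["scene","top"]:
    cv2.imwrite(f"pics/{n}0.png",camera(n)[:,:,::-1])
    m=camera_model(n);print(n,m)
E
```

```text
pics
0.0 [ 214.02936194 -506.47932119  302.08430645] [-3.14043524e+00 -7.60241822e-05  3.99776621e-01] 93.83506090529461
scene {'vfov': 53.84063431479754, 'cx': 275.50622065247984, 'cy': 213.14038406263683, 'k1': -0.010592390232589413, 'R': array([[-0.56179445,  0.82724247,  0.00754235],
       [ 0.66698173,  0.45831459, -0.58743775],
       [-0.48941022, -0.32498866, -0.80923421]]), 't': array([ 433.66416126, -264.96034903, 1226.29773376])}
top {'vfov': 53.733251491231584, 'cx': 273.18943291476626, 'cy': 209.93908143580856, 'k1': -0.06496289763834542, 'R': array([[-1.68069139e-02, -9.99854168e-01, -3.02811350e-03],
       [-9.82204450e-01,  1.70766850e-02, -1.87036907e-01],
       [ 1.87061342e-01, -1.69286649e-04, -9.82348220e-01]]), 't': array([-112.76059316,  547.98631358,  935.36972622])}
```

View pics/scene0.png

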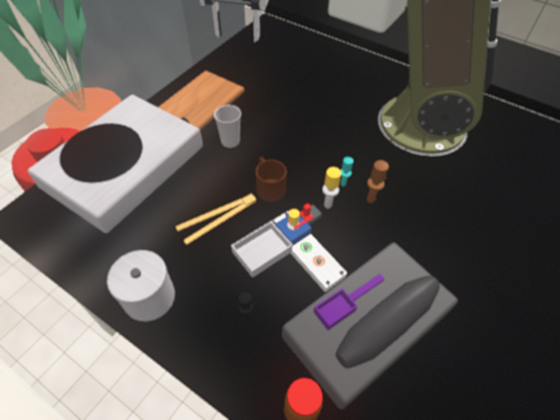

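View pics/top0.png

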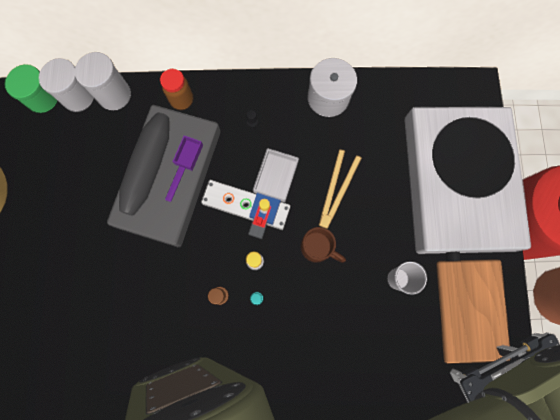

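The scene view shows two yellow-headed pins: the one in the blue block at (293,216), and a larger one standing loose at (332,178). There are also turquoise (347,165), brown (378,175) and black (246,302) ones. The smaller yellow one, in the block, fits the description. The green ring at (307,246) is next to the tray and the orange one at (319,260) is beyond it. I'll confirm this in an enlarged crop.

```bash
python3 - <<'E'
import cv2,numpy as np
a=cv2.imread('pics/top0.png')[170:270,195:295]; b=cv2.imread('pics/scene0.png')[150:290,265:365]
f=lambda i:cv2.resize(i,None,fx=4,fy=4,interpolation=cv2.INTER_CUBIC)
a=f(a);b=f(b);a=cv2.copyMakeBorder(a,0,b.shape[0]-a.shape[0],0,0,0)
cv2.imwrite('pics/crop0.png',np.hstack([a,b]))
E
```

```text
(no output)
```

View pics/crop0.png

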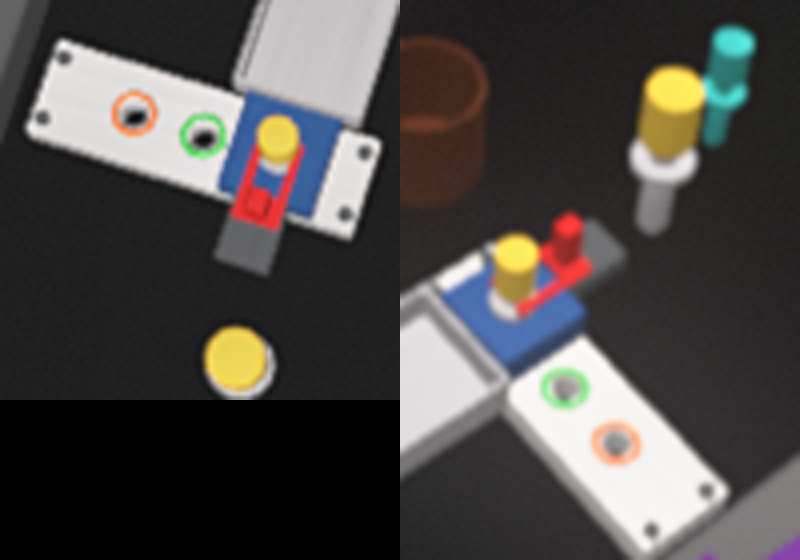

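The crop confirms it. The target pin's knob top is at crop (277,135) in the top view and (517,249) in the scene view, standing in the blue block inside the red fork, and it is smaller than the loose pin at (235,360)/(675,90). The green ring is at (203,136)/(565,388), orange at (134,113)/(616,443), and the lug top at (258,202)/(569,219).

```bash
cat > h.py <<'E'
from cell import *
import cv2,numpy as np
def ray(m,p,h=420):
    f=h/2/np.tan(np.radians(m['vfov']/2))
    K=np.array([[f,0,m['cx']],[0,f,m['cy']],[0,0,1]])
    u=cv2.undistortPoints(np.array([[p]],float),K,np.array([m['k1'],0,0,0.]))[0,0]
    R=np.array(m['R']);c=-R.T@m['t'];d=R.T@[u[0],u[1],1];return c,d/np.linalg.norm(d)
def tri(obs):
    A=0;b=0
    for m,p in obs:
        c,d=ray(m,p);P=np.eye(3)-np.outer(d,d);A=A+P;b=b+P@c
    X=np.linalg.solve(A,b)
    return X,[round(np.linalg.norm((np.eye(3)-np.outer(d,d))@(X-c)),1) for c,d in (ray(*o) for o in obs)]
def atz(m,p,z):
    c,d=ray(m,p);return c+d*(z-c[2])/d[2]
E
python3 - <<'E'
from h import *
np.set_printoptions(precision=1,suppress=True)
T=camera_model('top');S=camera_model('scene')
t=lambda u,v:(195+(u-1.5)/4,170+(v-1.5)/4)
s=lambda u,v:(265+(u-401.5)/4,150+(v-1.5)/4)
P={}
for n,a,b,z in [('knobtop',(277,135),(517,249),98),('lugtop',(258,199),(569,219),94),('green',(203,136),(565,388),22),('orange',(134,113),(616,443),22),('bigtop',(236,357),(675,90),120)]:
    print(n,*tri([(T,t(*a)),(S,s(*b))]),atz(T,t(*a),z),atz(S,s(*b),z))
for c in [(61,40),(27,135),(380,140),(352,239)]: print(atz(T,t(*c),22))
for c in [(728,492),(645,558)]: print(atz(S,s(*c),22))
for n,p,z in [('cup top',(319,240),75),('tumbler',(408,278),100),('brown',(217,295),100),('turq',(257,298),90)]: print(n,atz(T,p,z))
E
```

```text
knobtop [ 552.1 -101.4  101.3] [np.float64(0.1), np.float64(0.1)] [ 552.7 -101.2   98. ] [ 550.  -102.7   98. ]
lugtop [516. -90.  98.] [np.float64(0.0), np.float64(0.0)] [516.7 -89.9  94. ] [513.3 -91.3  94. ]
green [568.7 -54.   21.8] [np.float64(0.1), np.float64(0.1)] [568.6 -53.9  22. ] [568.8 -54.   22. ]
orange [583.7 -11.4  22.7] [np.float64(0.0), np.float64(0.0)] [583.9 -11.3  22. ] [583.3 -11.5  22. ]
bigtop [425.  -78.1 129.2] [np.float64(0.2), np.float64(0.2)] [425.8 -77.9 120. ] [417.1 -81.1 120. ]
[631.3  34.5  22. ]
[571.2  54.7  22. ]
[ 564.2 -162.8   22. ]
[ 503.1 -144.2   22. ]
[574.9  55.1  22. ]
[635.1  37.3  22. ]
cup top [ 469.5 -226.    75. ]
tumbler [ 378.5 -417.4  100. ]
brown [349.6   3.9 100. ]
turq [341.7 -83.1  90. ]
```

Rail yaw is about -19°, the green hole is at y = 0 (50 mm of travel), and the heights match the text. Next I hover over the lug.

Call:
carry_out:
  slide:
    - [0.9, 1, 0]
    - [0.9, 1, 0]
    - [0.9, 1, 0]
    - [0.9, 1, 0]
    - [0.9, 1, 0]
    - [0.9, 1, 0]
    - [0.9, 1, 0]
    - [0.9, 1, 0]
    - [0.9, 1, 0]
    - [0.9, 1, 0]
  dr:
    - [0, 0, -0.116]
    - [0, 0, -0.116]
    - [0, 0, -0.116]
    - [0, 0, -0.116]
    - [0, 0, -0.116]
    - [0, 0, -0.116]
    - [0, 0, -0.116]
    - [0, 0, -0.116]
    - [0, 0, -0.116]
    - [0, 0, -0.116]
  gripper: [50, 50, 50, 50, 50, 50, 50, 50, 50, 50]

```text
clock: 0.93
eef_pos: [441.3, -253.3, 302.4]
eef_rot: [-3.141, 0.0, -0.325]
wrist_force: [1.3, 0.2, 0.3]
finger_gap: 47.0
finger_force: 0.0
```

Call:
carry_out:
  slide:
    - [0.31, 0.667, -0.2]
    - [0.31, 0.667, -0.2]
    - [0.31, 0.667, -0.2]
    - [0.31, 0.667, -0.2]
    - [0.31, 0.667, -0.2]
    - [0.31, 0.667, -0.2]
    - [0.31, 0.667, -0.2]
  dr:
    - [0, 0, 0]
    - [0, 0, 0]
    - [0, 0, 0]
    - [0, 0, 0]
    - [0, 0, 0]
    - [0, 0, 0]
    - [0, 0, 0]
  gripper: [45, 45, 45, 45, 45, 45, 45]

```text
clock: 1.52
eef_pos: [516.5, -89.4, 252.0]
eef_rot: [3.141, 0.001, -0.327]
wrist_force: [0.2, -0.8, -0.5]
finger_gap: 42.4
finger_force: 0.0
```

```bash
python3 - <<'E'
from h import *
import json
s=read_state();m=camera_model('wrist');im=camera('wrist')
print(s['clock'],s['eef_pos'],s['eef_rot'],-np.array(m['R']).T@m['t'])
json.dump({k:np.array(v).tolist() for k,v in m.items()},open('w1.json','w'))
cv2.imwrite('pics/w1.png',im[:,:,::-1])
E
```

```text
1.5167 [516.5393565  -89.41918626 252.04184336] [ 3.14131944e+00  1.30300335e-03 -3.27196413e-01] [ 579.60144466 -110.60540645  335.20361018]
```

View pics/w1.png

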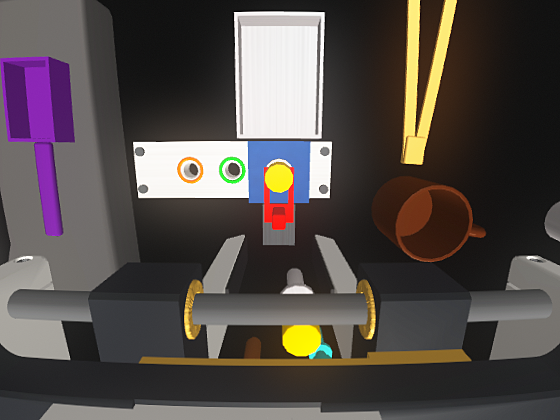

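The wrist view shows the knob top at (279,179), lug top at (279,210), and the green and orange rings at (232,169.5) and (190,169.5). The rail lies level in the picture, so the yaw fits.

```bash
python3 - <<'E'
from h import *
import json
np.set_printoptions(precision=1,suppress=True)
m=json.load(open('w1.json'))
T=camera_model('top');S=camera_model('scene')
t=lambda u,v:(195+(u-1.5)/4,170+(v-1.5)/4)
s=lambda u,v:(265+(u-401.5)/4,150+(v-1.5)/4)
for n,w,a,b,z in [('knobtop',(279,179),(277,135),(517,249),98),('lugtop',(279,210),(258,199),(569,219),94),('green',(232,169.5),(203,136),(565,388),22),('orange',(190,169.5),(134,113),(616,443),22)]:
    print(n,atz(m,w,z),*tri([(m,w),(T,t(*a)),(S,s(*b))]))
for p in [(134,142),(330,142),(134,197.5),(330,197.5)]: print(atz(m,p,22))
E
```

```text
knobtop [ 552.9 -101.3   98. ] [ 552.5 -101.4  101.4] [np.float64(0.7), np.float64(0.5), np.float64(0.3)]
lugtop [527.5 -92.6  94. ] [520.1 -90.8  95.9] [np.float64(7.9), np.float64(3.8), np.float64(4.6)]
green [570.2 -54.   22. ] [569.3 -53.9  22.1] [np.float64(1.0), np.float64(0.7), np.float64(0.3)]
orange [585.  -11.1  22. ] [584.2 -11.4  23. ] [np.float64(0.8), np.float64(0.5), np.float64(0.3)]
[632.   34.9  22. ]
[ 564.  -161.6   22. ]
[577.3  60.4  22. ]
[ 507.2 -144.5   22. ]
```

Call:
carry_out:
  slide:
    - [0.004, 0, -0.12]
    - [0.004, 0, -0.24]
    - [0.004, 0, -0.354]
    - [0.004, 0, -0.354]
    - [0.004, 0, -0.354]
    - [0.004, 0, -0.354]
    - [0.004, 0, -0.354]
    - [0.004, 0, -0.354]
    - [0.004, 0, -0.354]
  dr:
    - [0, 0, 0]
    - [0, 0, 0]
    - [0, 0, 0]
    - [0, 0, 0]
    - [0, 0, 0]
    - [0, 0, 0]
    - [0, 0, 0]
    - [0, 0, 0]
    - [0, 0, 0]
  gripper: [45, 45, 45, 45, 0, 0, 0, 0, 0]
  newtons: 10

```text
clock: 2.32
eef_pos: [518.0, -89.9, 165.4]
eef_rot: [-3.141, -0.002, -0.329]
wrist_force: [4.7, 16.6, 6.3]
finger_gap: 12.5
finger_force: 9.1
```

Call:
carry_out:
  slide:
    - [0.001, 0.004, 0]
    - [0.001, 0.004, 0]
    - [0.001, 0.004, 0]
  dr:
    - [0, 0, 0]
    - [0, 0, 0]
    - [0, 0, 0]
  gripper: [0, 0, 0]

```text
clock: 2.57
eef_pos: [518.3, -88.8, 165.4]
eef_rot: [-3.141, -0.002, -0.329]
wrist_force: [0.4, 1.2, 6.2]
finger_gap: 11.9
finger_force: 10.0
```

Centred. Next I drag the tab back.

Call:
carry_out:
  slide:
    - [-0.03, 0.01, 0]
    - [-0.06, 0.02, 0]
    - [-0.09, 0.03, 0]
    - [-0.112, 0.038, 0]
    - [-0.112, 0.038, 0]
    - [-0.112, 0.038, 0]
  dr:
    - [0, 0, 0]
    - [0, 0, 0]
    - [0, 0, 0]
    - [0, 0, 0]
    - [0, 0, 0]
    - [0, 0, 0]
  gripper: [0, 0, 0, 0, 0, 0]

```text
clock: 3.07
eef_pos: [490.2, -79.3, 165.4]
eef_rot: [-3.141, -0.003, -0.329]
wrist_force: [2.1, 1.6, 8.6]
finger_gap: 11.7
finger_force: 10.0
```

Call:
carry_out:
  slide:
    - [-0.008, 0.003, 0]
    - [-0.016, 0.005, 0]
    - [-0.016, 0.005, 0]
  dr:
    - [0, 0, 0]
    - [0, 0, 0]
    - [0, 0, 0]
  gripper: [0, 0, 0]

```text
clock: 3.32
eef_pos: [487.2, -78.4, 165.4]
eef_rot: [-3.141, -0.007, -0.329]
wrist_force: [13.0, -2.5, -1.3]
finger_gap: 11.8
finger_force: 10.0
```

The tab is at its stop (13 N). I release it and move along to straddle the knob.

Call:
carry_out:
  slide:
    - [0.008, -0.003, 0]
    - [0.008, -0.003, 0]
    - [0.008, -0.003, 0]
    - [0.13, -0.045, 0]
    - [0.268, -0.092, 0]
    - [0.268, -0.092, -0.012]
    - [0.268, -0.092, -0.012]
  dr:
    - [0, 0, 0]
    - [0, 0, 0]
    - [0, 0, 0]
    - [0, 0, 0]
    - [0, 0, 0]
    - [0, 0, 0]
    - [0, 0, 0]
  gripper: [45, 45, 45, 45, 45, 45, 45]

```text
clock: 3.9
eef_pos: [553.0, -101.3, 159.9]
eef_rot: [3.141, 0.002, -0.329]
wrist_force: [-1.0, -0.0, 0.0]
finger_gap: 42.0
finger_force: 0.0
```

```bash
python3 - <<'E'
from h import *
s=read_state();print(s['eef_pos'],s['wrist_force'])
w=camera('wrist');a=camera('top')[170:270,195:295];b=camera('scene')[150:250,265:365]
f=lambda i:cv2.resize(i,(400,400),interpolation=cv2.INTER_CUBIC)
cv2.imwrite('pics/c2.png',np.hstack([f(a),f(b)])[:,:,::-1])
E
```

```text
[ 552.96614391 -101.31825209  159.9404284 ] [-1.01327291 -0.02646886  0.00291762]
```

View pics/c2.png

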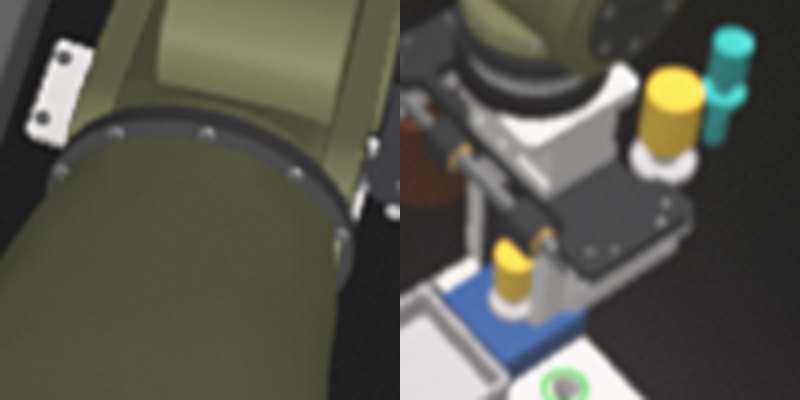

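The fork is clear of the white collar at crop (512,300), and the fingers straddle the knob. Closing gently.

Call:
carry_out:
  slide:
    - [0, 0, 0.008]
    - [0, 0, 0.008]
    - [0, 0, 0.008]
    - [0, 0, 0.008]
    - [0, 0, 0.008]
    - [0, 0, 0.008]
  dr:
    - [0, 0, 0]
    - [0, 0, 0]
    - [0, 0, 0]
    - [0, 0, 0]
    - [0, 0, 0]
    - [0, 0, 0]
  gripper: [0, 0, 0, 0, 0, 0]
  newtons: 15

```text
clock: 4.55
eef_pos: [552.8, -101.0, 163.6]
eef_rot: [-3.141, -0.0, -0.329]
wrist_force: [-1.6, 2.0, 6.2]
finger_gap: 23.8
finger_force: 15.0
```

Call:
carry_out:
  slide:
    - [0, 0, 0]
    - [0, 0, 0]
    - [0, 0, 0.03]
    - [0, 0, 0.06]
    - [0, 0, 0.1]
    - [0, 0, 0.1]
    - [0, 0, 0.1]
  dr:
    - [0, 0, 0]
    - [0, 0, 0]
    - [0, 0, 0]
    - [0, 0, 0]
    - [0, 0, 0]
    - [0, 0, 0]
    - [0, 0, 0]
  gripper: [0, 0, 0, 0, 0, 0, 0]
  newtons: 45

```text
clock: 5.13
eef_pos: [553.3, -101.2, 189.7]
eef_rot: [-3.141, -0.003, -0.329]
wrist_force: [-0.4, 2.0, 4.1]
finger_gap: 23.2
finger_force: 45.0
```

```bash
python3 - <<'E'
from h import *
b=camera('scene')[170:270,250:350]
cv2.imwrite('pics/c3.png',cv2.resize(b,(500,500),interpolation=cv2.INTER_CUBIC)[:,:,::-1])
E
```

```text
(no output)
```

View pics/c3.png

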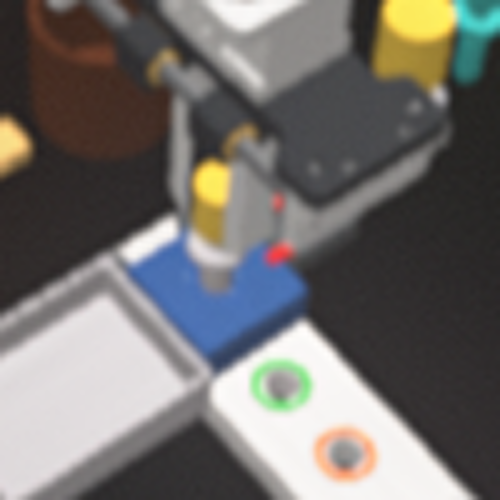

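The pin is up, with its shank showing at crop (215,275) between collar and block. Sliding 50 mm along the rail.

Call:
carry_out:
  slide:
    - [0.01, 0.03, 0]
    - [0.021, 0.06, 0]
    - [0.031, 0.09, 0]
    - [0.041, 0.12, 0]
    - [0.052, 0.15, 0]
    - [0.06, 0.175, 0]
    - [0.065, 0.189, 0]
    - [0.065, 0.189, 0]
    - [0.065, 0.189, 0]
  dr:
    - [0, 0, 0]
    - [0, 0, 0]
    - [0, 0, 0]
    - [0, 0, 0]
    - [0, 0, 0]
    - [0, 0, 0]
    - [0, 0, 0]
    - [0, 0, 0]
    - [0, 0, 0]
  gripper: [0, 0, 0, 0, 0, 0, 0, 0, 0]

```text
clock: 5.93
eef_pos: [569.2, -53.4, 188.0]
eef_rot: [-3.141, -0.0, -0.329]
wrist_force: [1.4, 0.4, -2.7]
finger_gap: 23.4
finger_force: 45.0
```

Call:
carry_out:
  slide:
    - [0, 0, -0.02]
    - [0, 0, -0.04]
    - [0, 0, -0.06]
    - [0, 0, -0.08]
    - [0, 0, -0.1]
    - [0, 0, -0.1]
    - [0, 0, -0.1]
  dr:
    - [0, 0, 0]
    - [0, 0, 0]
    - [0, 0, 0]
    - [0, 0, 0]
    - [0, 0, 0]
    - [0, 0, 0]
    - [0, 0, 0]
  gripper: [0, 0, 0, 0, 0, 0, 0]

```text
clock: 6.52
eef_pos: [569.2, -53.9, 163.2]
eef_rot: [-3.141, -0.0, -0.329]
wrist_force: [1.3, 1.9, 3.0]
finger_gap: 23.2
finger_force: 45.0
```

Call:
carry_out:
  slide:
    - [0, 0, -0.004]
    - [0, 0, -0.008]
    - [0, 0, -0.008]
  dr:
    - [0, 0, 0]
    - [0, 0, 0]
    - [0, 0, 0]
  gripper: [0, 0, 0]

```text
clock: 6.77
eef_pos: [569.3, -53.9, 163.1]
eef_rot: [-3.141, -0.001, -0.329]
wrist_force: [-8.8, 2.7, 24.8]
finger_gap: 23.1
finger_force: 45.0
```

It met a hard stop at the same height as when home, so it is seated. Releasing and retreating.

Call:
carry_out:
  slide:
    - [0, 0, 0.006]
    - [0, 0, 0.006]
    - [0, 0, 0.006]
    - [0, 0, 0.006]
    - [0, 0, 0.1]
    - [0, 0, 0.25]
    - [0, 0, 0.4]
    - [0, 0, 0.55]
    - [0, 0, 0.55]
  dr:
    - [0, 0, 0]
    - [0, 0, 0]
    - [0, 0, 0]
    - [0, 0, 0]
    - [0, 0, 0]
    - [0, 0, 0]
    - [0, 0, 0]
    - [0, 0, 0]
    - [0, 0, 0]
  gripper: [45, 45, 45, 45, 45, 45, 45, 45, 45]

```text
clock: 7.52
eef_pos: [570.3, -54.1, 305.8]
eef_rot: [-3.14, -0.01, -0.329]
wrist_force: [0.7, -1.3, 0.4]
finger_gap: 42.2
finger_force: 0.0
```

Call:
carry_out:
  slide:
    - [-0.4, -0.9, 0.1]
    - [-0.4, -0.9, 0.1]
    - [-0.4, -0.9, 0.1]
    - [-0.4, -0.9, 0.1]
    - [-0.4, -0.9, 0.1]
    - [-0.4, -0.9, 0.1]
    - [-0.4, -0.9, 0.1]
    - [-0.4, -0.9, 0.1]
  dr:
    - [0, 0, 0]
    - [0, 0, 0]
    - [0, 0, 0]
    - [0, 0, 0]
    - [0, 0, 0]
    - [0, 0, 0]
    - [0, 0, 0]
    - [0, 0, 0]
  gripper: [45, 45, 45, 45, 45, 45, 45, 45]

```text
clock: 8.18
eef_pos: [468.3, -280.4, 323.2]
eef_rot: [-3.141, 0.0, -0.332]
wrist_force: [1.1, 0.3, 0.2]
finger_gap: 42.4
finger_force: 0.0
```

```bash
python3 - <<'E'
from h import *
a=camera('top')[150:310,190:350];b=camera('scene')[150:290,265:405]
f=lambda i:cv2.resize(i,(400,400),interpolation=cv2.INTER_CUBIC)
cv2.imwrite('pics/c4.png',np.hstack([f(a),f(b)])[:,:,::-1])
E
```

```text
(no output)
```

View pics/c4.png

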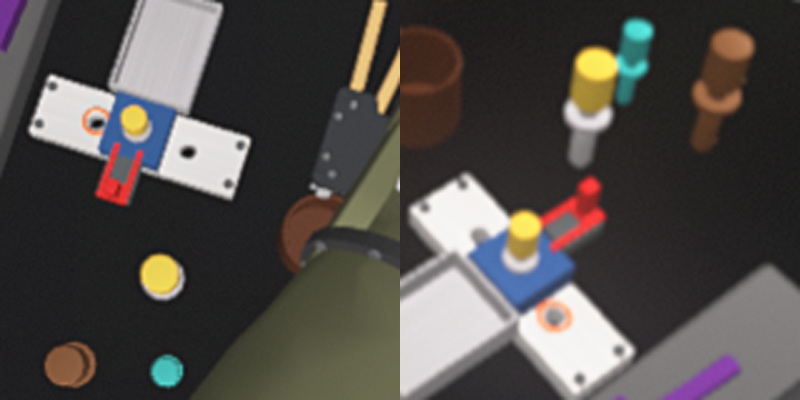

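The block now covers the green hole and the pin stands in it with its collar on the block (knob top at crop (134,119) top view and (524,225) scene view). The tab is fully back and the other pins and cup are where they were. I'll check the knob's height, then hand in.

```bash
python3 - <<'E'
from h import *
print(tri([(camera_model('top'),(243.4,197.4)),(camera_model('scene'),(308.2,228.6))]))
E
```

```text
(array([568.08404634, -54.38327589,  94.96579907]), [np.float64(0.0), np.float64(0.0)])
```

```bash
python3 -c "
from cell import *
print(sign_off())"
```

```text
the job is handed in; nothing more can be done
None
```

The job is handed in at about 8 s: tab fully back, tray over the green-ringed hole, pin pushed home to a firm stop and let go, and nothing else on the counter touched.

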